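# Switch on the analyser's supply with the blue key

### The job

Take the blue key (not the orange one, which stays in the stand) and push it fully down into the slot of the round barrel on the key switch. Then turn it clockwise as far as it goes, to the green ON mark, and leave the key standing in the switch.

Things in the scene. Friction and masses are not known exactly. Their poses are not given: they have to be found in the camera images.
- blue_key_grip (a point): Centre of the blue key's flat bow: 36 mm wide (x axis), 10 thick (y axis: pinch along y), 38 high (z up). Below it a steel guard disc (40 across, 19 to 23 mm down), then a flat blade 16 wide (x), 6 thick (y), tip 49 mm down, alike after half a turn. 45 g. It stands upright in a slot of a fixed grey stand (70 x 150, 34 high), disc on the stand's top; lift 35 mm to clear it.
- orange_key_grip (a point): The same point of the orange key, alike in all but the colour of its bow. It stands in the stand's other slot, 80 mm from the blue key, the two bows in line edge to edge, and must stay there.
- keyhole (a point): Slot mouth centre, on top of the round barrel (48 mm across, top 75 mm above the worktop) on the fixed grey switch box (110 mm wide). Turns with the barrel: x along the slot (20 mm), y across it (8.5), z up. Slot 30 mm deep, mouth bevelled 5 mm. A key fully home rests its disc on the barrel, bow centre 23 mm above this point, bow x along the slot (either way round), about 10 deg of play.
- barrel (a joint): Angle of the barrel in rad: 0 = OFF (white dot), 1.047 = ON (green dot), with a stop at each; it grows clockwise seen from above. It starts near OFF. It has no spring and stays where it is left; friction about 0.05 N m.
Things that resemble listed ones, but are neither listed nor needed, are in the scene too. Leave any purple look-alike of the part that bears keyhole alone. Leave any purple look-alike of the part that bears blue_key_grip alone.

How it is judged:
By the outcome, as a careful person would: the job done as asked, in the order asked, and still so for the second after the job is handed in, with the robot touching nothing.
It also fails if it takes over 40 s, if anything falls off the work surface, if the arm or the gripper's body presses on something with over 40 N, if the wrist force passes 120 N, or if a joint passes its speed limit or range.

### The arm

A 7-joint arm with a two-finger parallel gripper is mounted at the origin on a cart in front of the work surface, level with it; the furniture and walls round the work are solid. World frame = base frame: x ahead of the robot, y to its left, z up, the work surface at z = 0. Lengths are in m, angles in rad, forces in N, time in s.
With the tool pointing down it reaches from about 0.4 to 0.85 m from the base axis. Payload 10.4 kg.
Tool frame: the origin (TCP) lies midway between the tips of the shut fingers; the grasp point (between the pads) lies 19 mm behind it (manip.grip_depth is the distance from the TCP to the grasp point, in m); x points along the fingers, y is the direction in which the jaws open and shut, and the axes are right-handed (so a half turn about x gives the same grasp; the last joint's range is limited). The gripper opens to 85 mm and grips with 20 to 120 N. Pads are 22 mm wide; open, the fingers measure 114 mm over their backs; the gripper's body (76 mm by 85 mm) begins 54 mm behind the grasp point. The pads swing forward as they close: fully open they stand 13 mm farther back than shut.
Start: joints at [1.242, 0.332, -0.065, 1.46, 0.022, 1.35, -0.088], TCP at [0.188, -0.596, 0.207] pointing down, gripper open.
Joint ranges: [-2.6, 2.6], [-0.5, 2.12], [-1.47, 1.34], [0.16, 2.42], [-1.27, 4.41], [0.06, 2.06], [-2.6, 2.6]. Speed limits (rad/s): [2.22, 2.22, 2.79, 2.79, 3.14, 3.14, 3.14].

### API

Orientations are given as a unit quaternion [w, x, y, z].
In Python, from station import telemetry, cams, manip gives the robot as it stands.
- The arm moves only by the tool arm_command, never from a script. Its argument "increments" is a list that holds one entry, the list of rows, each a list of 5 numbers: the finger opening in mm, from 0 to 85.4, then the shift along the tool's x, y, z in units of 40 mm (1.0 is 40 mm), then the turn about the tool's x in units of 5 degrees (1.0 is 5 degrees). In form: [[[hand, x, y, z, yaw], ...]]. A call has 1 to 12 rows; each row is the pose to reach, as a shift and turn from the pose commanded when the call began, along the tool's axes at that moment; what a row does not reach only later rows make up. A row lasts 1/12 s, in which the tool goes at most 41.7 mm and 7.16 degrees, less where a joint would pass 70% of its speed; a pose out of reach is approached as far as the arm can. A call with a gripper value outside its range is refused whole. The fingers move at their own pace and stop on an object; the grip force is fixed at half the most. Time passes only in rows, so rows that repeat a pose let the fingers close. It gives the time, the measured TCP pose, the force and the opening at its end, in the units of the state.
- telemetry.sense(): the state, without advancing time (a new reading comes with each control period).
- cams.read_camera(name): name is "scene" or "side" or "wrist"; returns (picture, depth): 480x640x3 uint8, red, green, blue; 480x640 float32, m along the optical axis (not along the pixel's ray), 0 where there is no reading.
- cams.calibration(name): a dict with "fx", "fy", "cx", "cy" (pixels), "k1" (the pictures are not rectified: a ray, as slopes to the right and down, at radius r is drawn at 1 + k1 r^2 times it, then the intrinsics apply), "rvec" (rotation vector, rad) and "tvec" (3), from world to camera coordinates, as OpenCV has them. Camera axes: x right, y down, z forward; pixel columns grow to the right and rows downward; lengths in m; the calibration is good to about 2 mm. A picture is of the moment at which its call begins: read the wrist's pose just before it. calibration takes no time and is no camera call; for the wrist camera it gives the pose at the moment of the call.
- manip.close_job(): hands the job in, once; it reports no verdict.
The state is a dict: "time": time; "joint_pos": joint angles; "qd": joint speeds; "joint_efforts": joint torques, N m; "eef_pos": TCP position; "orientation": TCP orientation; "force": force on the tool from outside, world axes, zero at the start; "ft_torque": the same for the moment, N m; "gripper_width": opening from 0.0 (shut) to 1.0 (fully open).
Only numpy, scipy, OpenCV 4.12 (cv2) and the standard library are available. Lean on these libraries where they do the work, as an engineer would, in place of code of your own. Each camera call takes 0.05 s, during which the arm holds its last target. There are 200 camera calls.

## Working session

There is one attempt and no reset: what is moved stays moved. The work goes in short steps, Python scripts to look and compute and a tool call to move; the robot and the scene stay as the last step left them, time stands still between calls to the robot, and variables do not carry over. Pictures are saved under pics/ and viewed, about 8 in all and at most 12, crops included, and the job is handed in when it is done.

Besides the shell and the picture viewer there is one more tool, called after ">>>" by a JSON object that holds its "method" and its "body", one argument or row to a line. arm_command: Moves the arm, as the interface text tells. Its arguments: {"type":"object","properties":{"increments":{"type":"array"}},"required":["increments"]}

```bash
mkdir -p pics
cat > h.py <<'E'
import numpy as np, cv2
from station import telemetry, cams, manip
def cal(n):
    c=cams.calibration(n); K=np.array([[c['fx'],0,c['cx']],[0,c['fy'],c['cy']],[0,0,1.]])
    R=cv2.Rodrigues(np.array(c['rvec'],float))[0]; return K,np.array([c['k1'],0,0,0,0.]),R,np.array(c['tvec'],float)
def ray(C,uv):
    K,d,R,t=C; p=cv2.undistortPoints(np.array(uv,float).reshape(-1,1,2),K,d).reshape(-1,2)
    D=np.c_[p,np.ones(len(p))]; return -R.T@t, D@R   # D has unit optical depth
def onz(C,uv,z):
    o,D=ray(C,uv); return o+D*((z-o[2])/D[:,2])[:,None]
def proj(C,X):
    K,d,R,t=C; return cv2.projectPoints(np.array(X,float).reshape(-1,1,3),cv2.Rodrigues(R)[0],t,K,d)[0].reshape(-1,2)
def cloud(C,dep):
    v,u=np.mgrid[:480,:640]; o,D=ray(C,np.c_[u.ravel(),v.ravel()])
    return (o+D*dep.reshape(-1,1)).reshape(480,640,3)
def shot(n,f):
    C=cal(n); im,dep=cams.read_camera(n); cv2.imwrite(f'pics/{f}.png',im[:,:,::-1]); np.savez(f'{f}.npz',im=im,dep=dep,K=C[0],d=C[1],R=C[2],t=C[3]); return C,im,dep
def load(f):
    z=np.load(f+'.npz'); return (z['K'],z['d'],z['R'],z['t']),z['im'],z['dep']
E
python3 - <<'E'
from h import *
np.set_printoptions(precision=3,suppress=True)
s=telemetry.sense(); print(s)
for n in('scene','side'):
    C,im,dep=shot(n,n); print(n,-C[2].T@C[3],C[2][2])
a=cv2.imread('pics/scene.png');b=cv2.imread('pics/side.png')
E
```

```text
{'time': 0.0, 'joint_pos': array([ 1.242,  0.333, -0.065,  1.461,  0.022,  1.35 , -0.088]), 'qd': array([-0.   , -0.   , -0.001, -0.001,  0.001, -0.002, -0.002]), 'joint_efforts': array([  0.001, -62.544,   0.05 , -39.16 ,   0.016,   0.01 ,  -0.   ]), 'eef_pos': array([ 0.188, -0.596,  0.206]), 'orientation': array([-0.107, -0.699, -0.108,  0.699]), 'force': array([ 0.28 ,  0.293, -0.048]), 'ft_torque': array([ 0.025, -0.003,  0.022]), 'gripper_width': 1.0002608887979598}
scene [0.    0.337 0.687] [ 0.602 -0.368 -0.709]
side [ 0.296 -0.707  0.475] [ 0.274  0.832 -0.482]
```

View pics/scene.png

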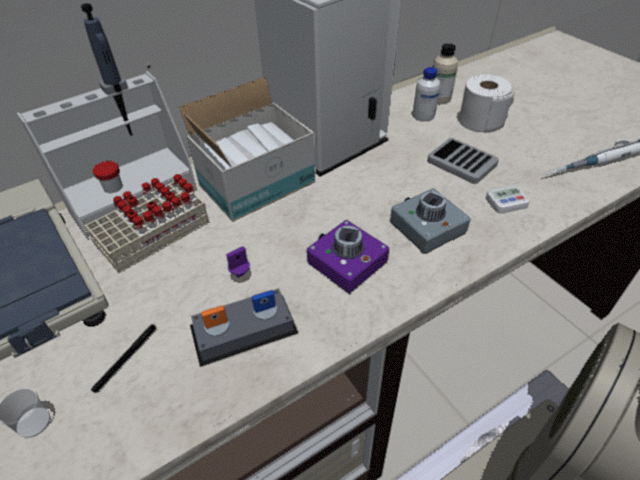

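View pics/side.png

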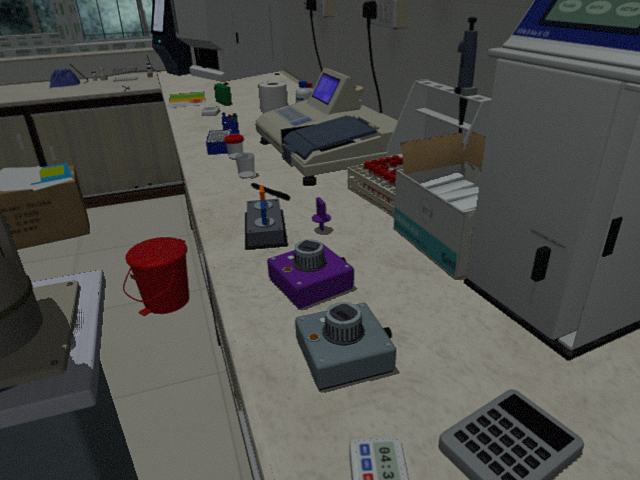

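Scene view: blue bow at (264,302), orange at (214,317) in the stand. There is a purple key at (238,265), a purple switch at (347,252) and a grey switch with its barrel at (432,203). The candidates are the blue key and the purple key, and the grey switch and the purple switch. The blue key in the stand and the grey box fit the description. I'll confirm both in one enlarged crop and measure.

Run:
```python
from h import *
np.set_printoptions(precision=4,suppress=True)
S=load('scene');D=load('side')
def c(im,x0,y0,w,h): return cv2.resize(im[y0:y0+h,x0:x0+w,::-1],(400,300),interpolation=cv2.INTER_CUBIC)
m=np.vstack([np.hstack([c(S[1],184,260,120,90),c(S[1],390,170,80,60)]),np.hstack([c(D[1],225,170,100,75),c(D[1],295,285,100,75)])])
cv2.imwrite('pics/crop1.png',m)
def bows(L,roi,tag):
    C,im,dep=L; P=cloud(C,dep); hsv=cv2.cvtColor(im,cv2.COLOR_RGB2HSV); x0,y0,w,h=roi
    for nm,lo,hi in(('blue',(105,120,50),(125,255,255)),('orange',(3,150,90),(18,255,255))):
        mk=cv2.inRange(hsv,lo,hi); z=np.zeros_like(mk); z[y0:y0+h,x0:x0+w]=mk[y0:y0+h,x0:x0+w]
        n,l,st,ce=cv2.connectedComponentsWithStats(z); i=1+np.argmax(st[1:,4]); q=P[(l==i)&(dep>0)]
        print(tag,nm,ce[i],st[i],'med',np.median(q,0),'lo',np.percentile(q,3,0),'hi',np.percentile(q,97,0))
bows(S,(190,275,110,60),'scene'); bows(D,(240,175,50,60),'side')
for L,roi,t in((S,(410,180,45,45),'scene'),(D,(310,295,60,60),'side')):
    C,im,dep=L;P=cloud(C,dep);x0,y0,w,h=roi;q=P[y0:y0+h,x0:x0+w].reshape(-1,3)
    q=q[(q[:,2]>.067)&(q[:,2]<.085)]; print(t,'barrel',len(q),q.mean(0),q.min(0),q.max(0),np.median(q[:,2]))
```

```text
scene blue [263.3106 300.8075] [252 291  23  21 322] med [0.4543 0.1649 0.0628] lo [0.4502 0.1489 0.0426] hi [0.46   0.1802 0.0763]
scene orange [213.9417 316.4601] [201 306  26  22 326] med [0.4702 0.2423 0.0628] lo [0.4662 0.2267 0.0426] hi [0.4747 0.2579 0.0766]
side blue [263.1509 211.7925] [261 201   6  24 106] med [0.4568 0.1449 0.0675] lo [0.4526 0.1413 0.0414] hi [0.4641 0.172  0.0772]
side orange [261.1724 188.6897] [259 186   5   7  29] med [0.4745 0.2361 0.076 ] lo [0.4687 0.2209 0.0051] hi [0.5017 0.4119 0.0773]
scene barrel 352 [ 0.4796 -0.21    0.0722] [ 0.4563 -0.2359  0.0671] [ 0.5036 -0.1881  0.0762] 0.07258121863622641
side barrel 784 [ 0.4817 -0.2188  0.0737] [ 0.4588 -0.2403  0.0671] [ 0.5065 -0.1903  0.0776] 0.07484083377493153
```

View pics/crop1.png

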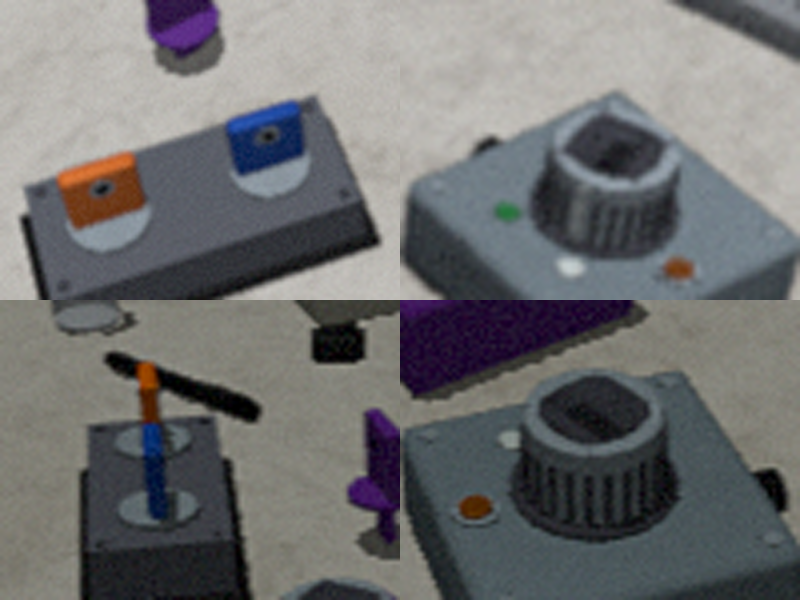

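The crop confirms it: the blue key is in the stand (its bow edge in line with the orange one), and the grey switch has the white and green dots. Next I'll work out the move to a wrist view above the switch.

```bash
cat >> h.py <<'E'
from scipy.spatial.transform import Rotation as Ro
def tool():
    s=telemetry.sense(); q=np.array(s['orientation']); return np.array(s['eef_pos']),Ro.from_quat(q[[1,2,3,0]]).as_matrix(),s
def go(target,jaw=None):
    """row shift/turn to bring TCP to target, tool y along jaw deg (mod 180)"""
    p,R,s=tool(); sh=R.T@(np.array(target)-p)/.04; out=[sh.round(3)]
    if jaw is not None:
        cur=np.degrees(np.arctan2(R[1,1],R[0,1])); d=(jaw-cur+90)%180-90
        out+=['cur jaw %.2f'%cur,'yaw units',round(-d/5,3),'alt',round((-d+(180 if d>0 else -180))/5,3),'j7',s['joint_pos'][6]]
    print('go',target,jaw,*out)
E
python3 - <<'E'
from h import *
np.set_printoptions(precision=4,suppress=True)
p,R,s=tool();print(p);print(R)
C=cal('wrist');o=-C[2].T@C[3];print('cam in tool',R.T@(o-p),'optical axis in tool',R.T@C[2][2],'cam x',R.T@C[2][0], C[0][0,0])
go((.48,-.214,.25),0);go((.459,.165,.15),168.4-180)
E
```

```text
[ 0.188  -0.5956  0.2065]
[[-0.0005  0.3011 -0.9536]
 [ 0.0012 -0.9536 -0.3011]
 [-1.     -0.0013  0.0001]]
cam in tool [-0.1667 -0.0003 -0.0705] optical axis in tool [ 0.9601 -0.0001  0.2796] cam x [-0.0001  1.      0.0009] 422.17956016434425
go (0.48, -0.214, 0.25) 0 [-1.08  -6.902 -9.833] cur jaw -72.48 yaw units -14.496 alt 21.504 j7 -0.08850441939446199
go (0.459, 0.165, 0.15) -11.599999999999994 [  1.432 -16.092 -12.185] cur jaw -72.48 yaw units -12.176 alt 23.824 j7 -0.08850441939446199
```

>>> {"method": "arm_command", "body": {
  "increments": [
    [[85, -1.1, -6.0, -9.6, -12.2], [85, -1.1, -6.0, -9.6, -12.2], [85, -1.1, -6.0, -9.6, -12.2], [85, -1.1, -6.0, -9.6, -12.2], [85, -1.1, -6.0, -9.6, -12.2], [85, -1.1, -6.0, -9.6, -12.2], [85, -1.1, -6.0, -9.6, -12.2], [85, -1.1, -6.0, -9.6, -12.2], [85, -1.1, -6.0, -9.6, -12.2], [85, -1.1, -6.0, -9.6, -12.2], [85, -1.1, -6.0, -9.6, -12.2], [85, -1.1, -6.0, -9.6, -12.2]]
  ]
}}

```text
time: 1.1
eef_pos: [0.4869, -0.2435, 0.2519]
orientation: [0.45, 0.546, 0.45, -0.544]
force: [0.6, 0.1, 0.3]
gripper_width: 0.995
```

Run:
```python
from h import *
np.set_printoptions(precision=4,suppress=True)
cams.read_camera('wrist');cams.read_camera('wrist')
p,R,s=tool();print(p,np.abs(s['qd']).max(),s['joint_pos'])
C,im,dep=shot('wrist','w1')
u=proj(C,[.481,-.214,.075])[0];print(u)
x,y=int(u[0])-60,int(u[1])-45; x=max(0,min(x,520));y=max(0,min(y,390)); print(x,y)
m=np.hstack([cv2.resize(im,(400,300)),cv2.resize(im[y:y+90,x:x+120],(400,300),interpolation=cv2.INTER_CUBIC)])
cv2.imwrite('pics/w1v.png',m[:,:,::-1])
```

```text
[ 0.4829 -0.2499  0.251 ] 0.05090000285537079 [ 0.8217  0.166  -0.4803  1.5891  0.0772  1.4058  0.1376]
[313.432  167.1899]
253 122
```

View pics/w1v.png

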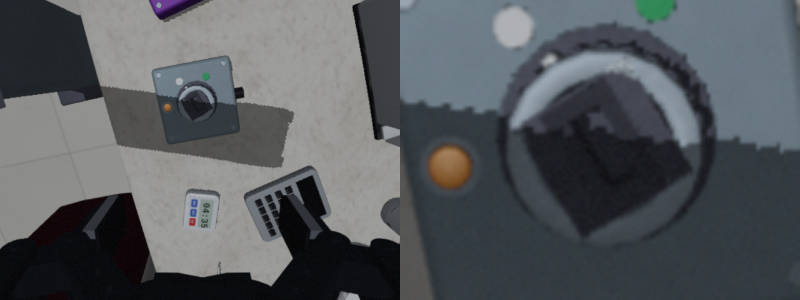

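The wrist view shows the grey switch's barrel at about (313,165) full-frame, with the white dot upper left, the green dot upper right and a dark bevelled mouth. The slot is too dark to read, so I'll brighten the crop and add the depth.

Run:
```python
from h import *
np.set_printoptions(precision=4,suppress=True)
C,im,dep=load('w1');P=cloud(C,dep)
# top-down resample of z=.075 plane, 0.2 mm... display: up=+x, left=+y
c=np.array([.482,-.214]);s=.00015
v,u=np.mgrid[:400,:400];X=np.stack([c[0]+(200-v)*s,c[1]+(200-u)*s,np.full(v.shape,.075)],-1)
q=proj(C,X.reshape(-1,3)).reshape(400,400,2).astype(np.float32)
g=cv2.remap(im,q[...,0],q[...,1],cv2.INTER_CUBIC); g=(255*(g/255.)**.5).astype(np.uint8)
z=cv2.remap(P[...,2].astype(np.float32),q[...,0],q[...,1],cv2.INTER_NEAREST)
zz=cv2.applyColorMap((np.clip((z-.03)/.05,0,1)*255).astype(np.uint8),cv2.COLORMAP_JET)
cv2.imwrite('pics/w1t.png',np.hstack([g[:,:,::-1],zz]))
near=np.hypot(P[...,0]-c[0],P[...,1]-c[1])<.03
t=P[near&(P[...,2]>.0735)&(P[...,2]<.078)];print('top ring',len(t),t[:,2].mean(),cv2.minEnclosingCircle(t[:,:2].astype(np.float32)))
for lim in(.068,.06,.055):
    d=P[near&(np.hypot(P[...,0]-c[0],P[...,1]-c[1])<.018)&(P[...,2]<lim)][:,:2]
    if len(d)>5: print(lim,len(d),d.mean(0),cv2.minAreaRect((d*1000).astype(np.float32)),np.degrees(np.arctan2(*np.linalg.svd(d-d.mean(0))[2][0][::-1])),np.linalg.svd(d-d.mean(0))[1])
```

```text
top ring 1944 0.07489268072990964 ((0.4806227385997772, -0.21308715641498566), 0.0245825108140707)
0.068 257 [ 0.4804 -0.215 ] ((481.30584716796875, -210.47683715820312), (23.530426025390625, 29.322811126708984), 54.53596496582031) -66.60299673462664 [0.1032 0.0575]
0.06 226 [ 0.4804 -0.215 ] ((481.0006408691406, -210.91085815429688), (22.422475814819336, 29.364818572998047), 54.70271682739258) -65.60008689743036 [0.0926 0.0498]
0.055 206 [ 0.4804 -0.2148] ((481.0014953613281, -210.9175567626953), (22.347843170166016, 29.422088623046875), 54.93168258666992) -65.65667698084322 [0.0854 0.0453]
```

View pics/w1t.png

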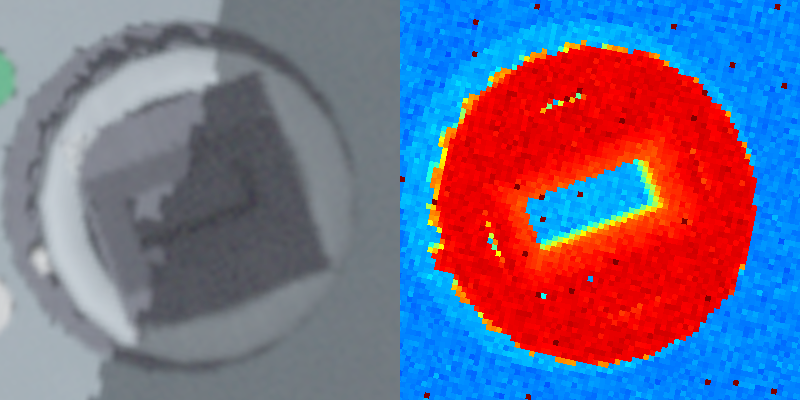

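The depth map gives the slot mouth clearly. In the right half the corners are about (527,200), (640,160), (662,205) and (542,247), so the long axis points at about 110° in the world. It agrees with the pointer dot on the rim and the white OFF dot. Next I'll go over the key stand for a wrist look.

>>> {"method": "arm_command", "body": {
  "increments": [
    [[85, 0.75, -2.45, -9.05, 0], [85, 0.75, -2.45, -9.05, 0], [85, 0.75, -2.45, -9.05, 0], [85, 0.75, -2.45, -9.05, 0], [85, 0.75, -2.45, -9.05, 0], [85, 0.75, -2.45, -9.05, 0], [85, 0.75, -2.45, -9.05, 0], [85, 0.75, -2.45, -9.05, 0], [85, 0.75, -2.45, -9.05, 0], [85, 0.75, -2.45, -9.05, 0], [85, 0.75, -2.45, -9.05, 0], [85, 0.75, -2.45, -9.05, 0]]
  ]
}}

```text
time: 2.25
eef_pos: [0.4583, 0.1209, 0.2209]
orientation: [-0.447, -0.548, -0.447, 0.548]
force: [-1.0, -0.0, -0.8]
gripper_width: 0.997
```

Run:
```python
from h import *
np.set_printoptions(precision=4,suppress=True)
C,im,dep=load('w1');P=cloud(C,dep)
c=np.array([.481,-.213])
mk=((np.hypot(P[...,0]-c[0],P[...,1]-c[1])<.016)&(P[...,2]<.068)&(dep>0)).astype(np.uint8)
n,l,st,ce=cv2.connectedComponentsWithStats(mk);i=1+np.argmax(st[1:,4])
v,u=np.nonzero(l==i);q=onz(C,np.c_[u,v],.0725)[:,:2]*1000
print('slot rect',cv2.minAreaRect(q.astype(np.float32)),q.mean(0),'pca',np.degrees(np.arctan2(*np.linalg.svd(q-q.mean(0))[2][0][::-1])))
cams.read_camera('wrist')
C,im,dep=shot('wrist','w2');P=cloud(C,dep);hsv=cv2.cvtColor(im,cv2.COLOR_RGB2HSV)
p,R,s=tool();print(p)
for nm,lo,hi in(('blue',(105,120,50),(125,255,255)),('orange',(3,150,90),(18,255,255))):
    mk=cv2.inRange(hsv,lo,hi);n,l,st,ce=cv2.connectedComponentsWithStats(mk);i=1+np.argmax(st[1:,4])
    sel=(l==i)&(dep>0)&(P[...,2]>.0735)&(P[...,2]<.08);q=P[sel][:,:2]*1000
    print(nm,ce[i],st[i],len(q))
    if len(q)>10:
        v,u=np.nonzero(sel);r=onz(C,np.c_[u,v],.076)[:,:2]*1000
        for a in(q,r):print(cv2.minAreaRect(a.astype(np.float32)),a.mean(0),'pca',np.degrees(np.arctan2(*np.linalg.svd(a-a.mean(0))[2][0][::-1])))
```

```text
slot rect ((481.2931213378906, -213.3260498046875), (8.108986854553223, 19.725942611694336), 20.039838790893555) [ 481.263  -213.3574] pca -69.72086786865691
[0.4586 0.1204 0.221 ]
blue [312.6392 162.4121] [306 138  14  50 643] 589
((457.86480712890625, 161.9715576171875), (35.06719970703125, 9.30724048614502), 79.8117904663086) [457.9214 162.1576] pca -100.9767679020597
((457.9298095703125, 162.12718200683594), (34.914432525634766, 9.287578582763672), 79.85237121582031) [457.9363 162.1872] pca -101.01252898442986
orange [310.5914  47.7314] [304  21  14  54 700] 669
((473.24395751953125, 239.7318115234375), (34.34164047241211, 9.022250175476074), 78.1355972290039) [473.2915 239.7874] pca -100.77551425572582
((473.2443542480469, 239.51768493652344), (33.92287063598633, 8.963895797729492), 78.0887222290039) [473.2892 239.7231] pca -100.77469269353793
```

Slot: centre (0.4813, -0.2134), axis 110.2°. Blue key: centre (0.4579, 0.1622), axis 78.9°.

Run:
```python
from h import *
go((.4579,.1622,.13),-11.1);go((.4579,.1622,.045),-11.1)
```

```text
go (0.4579, 0.1622, 0.13) -11.1 [ 2.275 -0.228 -1.022] cur jaw -11.70 yaw units -0.119 alt 35.881 j7 -0.5705612542539332
go (0.4579, 0.1622, 0.045) -11.1 [ 4.4   -0.227 -1.024] cur jaw -11.70 yaw units -0.119 alt 35.881 j7 -0.5705612542539332
```

>>> {"method": "arm_command", "body": {
  "increments": [
    [[60, 1.0, -0.23, -1.02, -0.12], [60, 2.0, -0.23, -1.02, -0.12], [60, 2.4, -0.23, -1.02, -0.12], [60, 2.8, -0.23, -1.02, -0.12], [60, 3.2, -0.23, -1.02, -0.12], [60, 3.6, -0.23, -1.02, -0.12], [60, 3.9, -0.23, -1.02, -0.12], [60, 4.1, -0.23, -1.02, -0.12], [60, 4.3, -0.23, -1.02, -0.12], [60, 4.4, -0.23, -1.02, -0.12], [60, 4.4, -0.23, -1.02, -0.12], [60, 4.4, -0.23, -1.02, -0.12]]
  ]
}}

```text
time: 3.35
eef_pos: [0.4575, 0.1645, 0.0455]
orientation: [0.45, 0.545, 0.45, -0.545]
force: [-0.5, -0.5, 1.1]
gripper_width: 0.702
```

Run:
```python
from h import *
cams.read_camera('wrist')
go((.4579,.1622,.045),-11.1);print(tool()[2]['eef_pos'])
```

```text
go (0.4579, 0.1622, 0.045) -11.1 [0.019 0.018 0.058] cur jaw -10.88 yaw units 0.044 alt -35.956 j7 -0.8357230989952792
[0.45764278 0.16462219 0.04574221]
```

>>> {"method": "arm_command", "body": {
  "increments": [
    [[60, 0, 0.02, 0.06, 0], [60, 0, 0.02, 0.06, 0], [0, 0, 0.02, 0.06, 0], [0, 0, 0.02, 0.06, 0], [0, 0, 0.02, 0.06, 0], [0, 0, 0.02, 0.06, 0], [0, 0, 0.02, 0.06, 0], [0, 0, 0.02, 0.06, 0], [0, 0, 0.02, 0.06, 0], [0, 0, 0.02, 0.06, 0], [0, 0, 0.02, 0.06, 0], [0, 0, 0.02, 0.06, 0]]
  ]
}}

```text
time: 4.4
eef_pos: [0.4577, 0.1621, 0.0453]
orientation: [0.45, 0.545, 0.45, -0.545]
force: [0.7, -0.6, 2.0]
gripper_width: 0.089
```

Run:
```python
from h import *
p,R,s=tool();print(p,s['gripper_width']*85,s['force'],s['qd'].round(3)); go((.4579,.1622,.045),-11.1)
```

```text
[0.45766392 0.1620937  0.04529039] 7.567548031052704 [ 0.73383478 -0.61504233  1.9567656 ] [ 0.     0.     0.001  0.    -0.     0.    -0.001]
go (0.4579, 0.1622, 0.045) -11.1 [ 0.007  0.005 -0.004] cur jaw -10.88 yaw units 0.045 alt -35.955 j7 -0.829964525196386
```

>>> {"method": "arm_command", "body": {
  "increments": [
    [[0, -0.2, 0, 0, 0], [0, -0.5, 0, 0, 0], [0, -0.9, 0, 0, 0], [0, -1.4, 0, 0, 0], [0, -1.9, 0, 0, 0], [0, -2.4, 0, 0, 0], [0, -2.9, 0, 0, 0], [0, -2.9, 0, 0, 0], [0, -2.9, 0, 0, 0]]
  ]
}}

```text
time: 5.15
eef_pos: [0.4582, 0.1623, 0.1628]
orientation: [0.451, 0.546, 0.45, -0.544]
force: [-0.0, 0.7, -0.7]
gripper_width: 0.095
```

Run:
```python
from h import *
p,R,s=tool();print(p,s['gripper_width']*85,s['force']); go((.4813,-.2134,.16),20.2)
C,im,dep=shot('side','s2')
cv2.imwrite('pics/s2c.png',cv2.resize(im[90:270,180:420,::-1],(640,480)))
```

```text
[0.45817629 0.16227473 0.16276405] 8.064259411335991 [-0.01724415  0.67549204 -0.68830447]
go (0.4813, -0.2134, 0.16) 20.2 [0.071 2.34  9.114] cur jaw -10.88 yaw units -6.215 alt 29.785 j7 -0.7057010059775399
```

View pics/s2c.png

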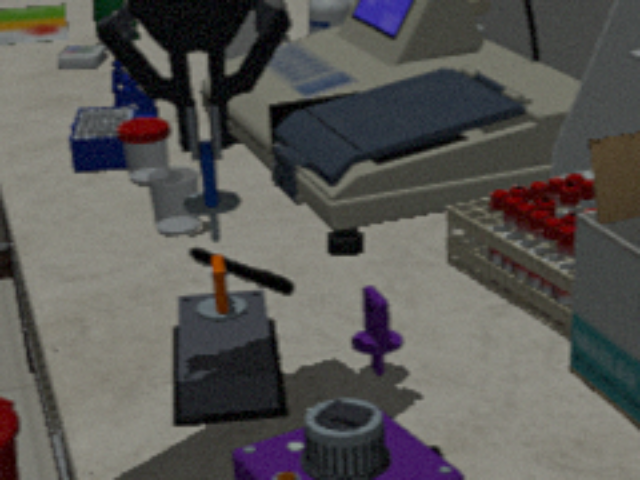

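The key is held upright and clear of the stand at crop (210,180), and the orange key is still in its slot at (220,285). Next I'll carry it over the barrel.

>>> {"method": "arm_command", "body": {
  "increments": [
    [[0, 0, 0.12, 0.46, -0.3], [0, 0, 0.36, 1.4, -1.0], [0, 0, 0.6, 2.3, -1.6], [0, 0, 0.83, 3.25, -2.2], [0, 0, 1.07, 4.15, -2.9], [0, 0, 1.3, 5.1, -3.5], [0, 0, 1.55, 6.0, -4.1], [0, 0, 1.8, 6.95, -4.8], [0, 0, 2.0, 7.85, -5.4], [0, 0, 2.2, 8.6, -5.9], [0, 0, 2.3, 9.0, -6.2], [0, 0, 2.34, 9.11, -6.2]]
  ]
}}

```text
time: 6.2
eef_pos: [0.4793, -0.2169, 0.1598]
orientation: [0.578, 0.406, 0.58, -0.406]
force: [-0.1, 0.7, -0.7]
gripper_width: 0.09
```

Run:
```python
from h import *
cams.read_camera('wrist');cams.read_camera('wrist');cams.read_camera('wrist')
C,im,dep=shot('wrist','w3')
p,R,s=tool();print(p,s['gripper_width']*85,s['force'],abs(s['qd']).max()); go((.4813,-.2134,.16),20.2);go((.4813,-.2134,.13),20.2)
# blade tip check in side view: steel key against expected tip
cv2.imwrite('pics/w3v.png',im[:,:,::-1])
Cs,im,dep=shot('side','s3');u=proj(Cs,[.4813,-.2134,.123])[0].astype(int);print(u)
x,y=u[0]-60,u[1]-60;cv2.imwrite('pics/s3c.png',np.hstack([cv2.resize(im[y:y+120,x:x+120,::-1],(400,400)),cv2.resize(cv2.imread('pics/w3v.png'),(400,400))]))
```

```text
[ 0.48071345 -0.21170405  0.16081052] 6.968172091687052 [ 0.29476445 -0.3979426  -0.14117847] 0.00917414055924178
go (0.4813, -0.2134, 0.16) 20.2 [ 0.02  -0.001  0.045] cur jaw 20.19 yaw units -0.002 alt 35.998 j7 0.592280515326691
go (0.4813, -0.2134, 0.13) 20.2 [ 0.77  -0.001  0.046] cur jaw 20.19 yaw units -0.002 alt 35.998 j7 0.592280515326691
[341 281]
```

View pics/s3c.png

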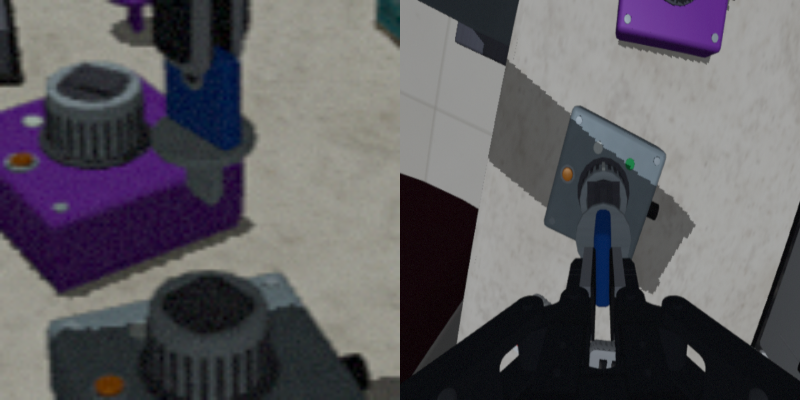

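The key hangs just above the barrel. Its tip is at left-crop (205,200) and the barrel mouth at (205,290). I'll measure the bow in the hand before going down.

Run:
```python
from h import *
np.set_printoptions(precision=4,suppress=True)
C,im,dep=load('w3');P=cloud(C,dep);hsv=cv2.cvtColor(im,cv2.COLOR_RGB2HSV)
mk=cv2.inRange(hsv,(105,120,40),(125,255,255));n,l,st,ce=cv2.connectedComponentsWithStats(mk);i=1+np.argmax(st[1:,4])
sel=(l==i)&(dep>0);q=P[sel];print(st[i],ce[i],'ztop',np.percentile(q[:,2],[50,90,99]))
zt=np.percentile(q[:,2],95)
a=q[q[:,2]>zt-.004][:,:2]*1000;print(len(a),cv2.minAreaRect(a.astype(np.float32)),a.mean(0),'pca',np.degrees(np.arctan2(*np.linalg.svd(a-a.mean(0))[2][0][::-1])))
# disc: steel around bow at z ~ TCP+.012-.019
d=P[(dep>0)&(abs(P[...,2]-(.1608+.012-.019))<.004)&(np.hypot(P[...,0]-.481,P[...,1]+.2134)<.03)][:,:2]*1000
print('disc',len(d),cv2.minEnclosingCircle(d.astype(np.float32)))
```

```text
[ 310  251   28  117 2688] [323.7054 307.7827] ztop [0.1907 0.1918 0.1924]
2022 ((479.51226806640625, -211.79266357421875), (9.595291137695312, 34.727169036865234), 19.87845802307129) [ 478.979  -210.2507] pca -69.9183919492245
disc 2967 ((480.0288391113281, -211.84259033203125), 19.904193878173828)
```

>>> {"method": "arm_command", "body": {
  "increments": [
    [[0, 0.3, 0.02, 0.05, 0], [0, 0.7, 0.02, 0.05, 0], [0, 1.0, 0.02, 0.05, 0], [0, 1.0, 0.02, 0.05, 0], [0, 1.0, 0.02, 0.05, 0], [0, 1.0, 0.02, 0.05, 0]]
  ]
}}

```text
time: 6.95
eef_pos: [0.4825, -0.2148, 0.1216]
orientation: [0.58, 0.405, 0.58, -0.405]
force: [1.3, 0.3, 0.7]
gripper_width: 0.089
```

Run:
```python
from h import *
p,R,s=tool();print(p,s['force'],abs(s['qd']).max());go((.4823,-.2134,.086),20.2)
```

```text
[ 0.48245352 -0.21484867  0.12159243] [1.29278714 0.29529859 0.65122767] 0.010013572720294198
go (0.4823, -0.2134, 0.086) 20.2 [ 0.89   0.009 -0.036] cur jaw 20.15 yaw units -0.011 alt 35.989 j7 0.5733899361030205
```

>>> {"method": "arm_command", "body": {
  "increments": [
    [[0, 0.1, 0.01, -0.03, 0], [0, 0.2, 0.01, -0.03, 0], [0, 0.3, 0.01, -0.03, 0], [0, 0.4, 0.01, -0.03, 0], [0, 0.45, 0.01, -0.03, 0], [0, 0.45, 0.01, -0.03, 0]]
  ]
}}

```text
time: 7.45
eef_pos: [0.4817, -0.2137, 0.1026]
orientation: [0.579, 0.405, 0.58, -0.405]
force: [0.2, -0.3, 0.2]
gripper_width: 0.091
```

Run:
```python
from h import *
p,R,s=tool();print(p,s['force'],s['ft_torque']);go((.4823,-.2134,.086),20.2)
```

```text
[ 0.48172732 -0.2137324   0.10256863] [ 0.16855672 -0.28467277  0.20819511] [ 0.01910323 -0.01270051 -0.01864313]
go (0.4823, -0.2134, 0.086) 20.2 [ 0.414  0.017 -0.003] cur jaw 20.12 yaw units -0.016 alt 35.984 j7 0.5607100030591797
```

The tip is about 9 mm inside the slot with no contact force, so I'll continue down to home.

>>> {"method": "arm_command", "body": {
  "increments": [
    [[0, 0.1, 0.0, 0, 0], [0, 0.2, 0.0, 0, 0], [0, 0.3, 0.0, 0, 0], [0, 0.38, 0.0, 0, 0], [0, 0.43, 0.0, 0, 0], [0, 0.46, 0.0, 0, 0], [0, 0.46, 0.0, 0, 0]]
  ]
}}

```text
time: 8.03
eef_pos: [0.4825, -0.2137, 0.086]
orientation: [0.58, 0.405, 0.579, -0.405]
force: [-4.2, 2.6, 12.9]
gripper_width: 0.089
```

Run:
```python
from h import *
p,R,s=tool();print(p,s['force'],s['ft_torque']);go((.4823,-.2134,.086),20.2)
```

```text
[ 0.48251863 -0.21367921  0.08595447] [-4.16864533  2.62532004 12.90153962] [ 0.52869866  1.0654078  -0.03001024]
go (0.4823, -0.2134, 0.086) 20.2 [-0.001 -0.003 -0.008] cur jaw 20.14 yaw units -0.013 alt 35.987 j7 0.5490242493065691
```

The key is home: TCP z 0.086 as predicted, with 13 N of seating force. Next I'll turn it clockwise (positive about the downward tool x).

>>> {"method": "arm_command", "body": {
  "increments": [
    [[0, -0.02, 0, 0, 0.5], [0, -0.02, 0, 0, 1.5], [0, -0.02, 0, 0, 2.5], [0, -0.02, 0, 0, 3.5], [0, -0.02, -0.01, 0.01, 4.5], [0, -0.02, -0.01, 0.01, 5.5], [0, -0.02, -0.01, 0.01, 6.5], [0, -0.02, -0.01, 0.01, 7.5], [0, -0.02, -0.02, 0.02, 8.5], [0, -0.02, -0.02, 0.02, 9.5], [0, -0.02, -0.02, 0.02, 10.5], [0, -0.02, -0.02, 0.02, 11.0]]
  ]
}}

```text
time: 9.03
eef_pos: [0.482, -0.2143, 0.0861]
orientation: [0.326, 0.628, 0.326, -0.627]
force: [-1.3, 2.3, 5.5]
gripper_width: 0.088
```

Run:
```python
from h import *
cams.read_camera('scene')
p,R,s=tool();print(p,s['force'],s['ft_torque']);go((.4823,-.2134,.086),-40)
```

```text
[ 0.48199983 -0.21425628  0.08606826] [-1.27322252  2.65168373  5.05962595] [ 0.60944915  0.43198234 -0.02642987]
go (0.4823, -0.2134, 0.086) -40 [ 0.002 -0.006 -0.022] cur jaw -35.21 yaw units 0.958 alt -35.042 j7 -0.38152715661783504
```

>>> {"method": "arm_command", "body": {
  "increments": [
    [[0, 0, 0, 0, 0.5], [0, 0, 0, 0, 1.0], [0, 0, 0, 0, 1.5], [0, 0, 0, 0, 2.0], [0, 0, 0, 0, 2.4], [0, 0, 0, 0, 2.4]]
  ]
}}

```text
time: 9.58
eef_pos: [0.482, -0.214, 0.0861]
orientation: [0.26, 0.658, 0.26, -0.658]
force: [-1.7, 3.4, 4.2]
gripper_width: 0.088
```

Run:
```python
from h import *
p,R,s=tool();print(p,s['force'],s['ft_torque']);go((.4823,-.2134,.086),-40)
C,im,dep=shot('scene','sc4');u=proj(C,[.481,-.213,.06])[0].astype(int)
x,y=u[0]-50,u[1]-50
Cs,is_,_=shot('side','si4');v=proj(Cs,[.481,-.213,.06])[0].astype(int)
cv2.imwrite('pics/t4.png',np.hstack([cv2.resize(im[y:y+100,x:x+100,::-1],(400,400),interpolation=cv2.INTER_CUBIC),cv2.resize(is_[v[1]-65:v[1]+65,v[0]-65:v[0]+65,::-1],(400,400),interpolation=cv2.INTER_CUBIC)]))
```

```text
[ 0.48196116 -0.21403561  0.08605587] [-1.74605847  3.40087755  4.22430469] [0.7568702  0.44393252 0.41451355]
go (0.4823, -0.2134, 0.086) -40 [ 0.001 -0.006 -0.017] cur jaw -46.92 yaw units -1.385 alt 34.615 j7 -0.5801667379995248
```

View pics/t4.png

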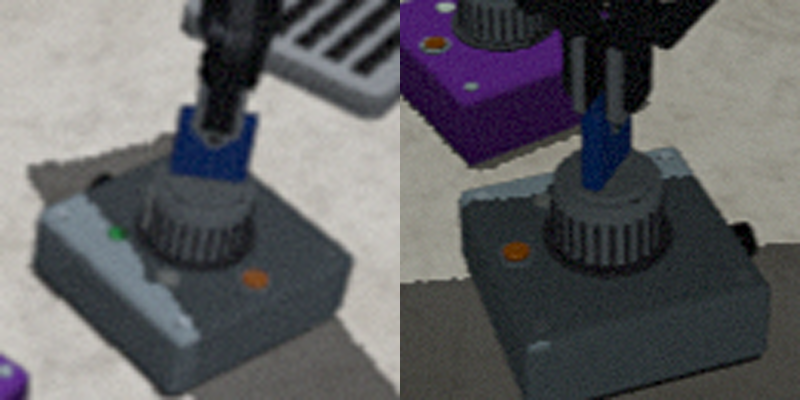

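The disc sits on the barrel and the moment about z rose to 0.41 N m, well above the 0.05 friction, so the stop is reached. I'll nudge slightly more, then release and rise.

>>> {"method": "arm_command", "body": {
  "increments": [
    [[0, 0, 0, 0, 0.4], [0, 0, 0, 0, 0.6], [0, 0, 0, 0, 0.6]]
  ]
}}

```text
time: 9.93
eef_pos: [0.4821, -0.2139, 0.0861]
orientation: [0.243, 0.664, 0.243, -0.664]
force: [-1.4, 3.8, 5.9]
gripper_width: 0.087
```

Run:
```python
from h import *
p,R,s=tool();print(p,s['force'],s['ft_torque'],s['gripper_width']);go((.4823,-.2134,.086),-40)
```

```text
[ 0.48206067 -0.21390844  0.08609202] [-1.37614468  3.83743027  5.87699936] [0.84279167 0.44386296 0.60166323] 0.08722622915367197
go (0.4823, -0.2134, 0.086) -40 [ 0.002 -0.006 -0.013] cur jaw -49.84 yaw units -1.969 alt 34.031 j7 -0.6297494526548064
```

>>> {"method": "arm_command", "body": {
  "increments": [
    [[50, 0, 0, 0, 0], [50, 0, 0, 0, 0], [50, 0, 0, 0, 0], [50, 0, 0, 0, 0], [50, -0.2, 0, 0, 0], [50, -0.6, 0, 0, 0], [50, -1.2, 0, 0, 0], [50, -2.0, 0, 0, 0], [50, -2.8, 0, 0, 0], [50, -3.6, 0, 1.0, 0], [50, -3.6, 1.0, 1.0, 0], [50, -3.6, 1.0, 1.0, 0]]
  ]
}}

```text
time: 10.93
eef_pos: [0.4772, -0.278, 0.2328]
orientation: [0.243, 0.666, 0.238, -0.664]
force: [-0.3, -1.0, -0.7]
gripper_width: 0.584
```

Run:
```python
from h import *
np.set_printoptions(precision=4,suppress=True)
cams.read_camera('wrist');cams.read_camera('wrist')
C,im,dep=shot('wrist','w5');p,R,s=tool();print(p,s['force'])
P=cloud(C,dep);hsv=cv2.cvtColor(im,cv2.COLOR_RGB2HSV)
near=(np.hypot(P[...,0]-.481,P[...,1]+.213)<.04)&(dep>0)
b=near&(cv2.inRange(hsv,(105,120,30),(125,255,255))>0);zt=np.percentile(P[b][:,2],95)
a=P[b&(P[...,2]>zt-.004)][:,:2]*1000;print('bow top z',zt,cv2.minAreaRect(a.astype(np.float32)),'pca',np.degrees(np.arctan2(*np.linalg.svd(a-a.mean(0))[2][0][::-1])))
d=P[near&(abs(P[...,2]-.079)<.003)][:,:2]*1000;print('disc',len(d),cv2.minEnclosingCircle(d.astype(np.float32)),)
g=P[near.__class__(np.hypot(P[...,0]-.481,P[...,1]+.213)<.07)&(cv2.inRange(hsv,(50,100,40),(80,255,255))>0)];print('green',len(g),np.median(g,0),'angle',np.degrees(np.arctan2(np.median(g[:,1])+.2134,np.median(g[:,0])-.4813)))
u=proj(C,[.481,-.213,.09])[0].astype(int);x=max(0,min(u[0]-80,480));y=max(0,min(u[1]-60,360));cv2.imwrite('pics/w5c.png',cv2.resize((255*(im[y:y+120,x:x+160,::-1]/255.)**.6).astype(np.uint8),(640,480),interpolation=cv2.INTER_CUBIC))
```

```text
[ 0.4768 -0.2711  0.2297] [-0.4383 -0.0619 -0.0547]
bow top z 0.11774487054179701 ((481.277587890625, -213.90249633789062), (35.540924072265625, 9.776095390319824), 48.14289474487305) pca -131.30263893763743
disc 1230 ((481.32464599609375, -213.35403442382812), 22.838682174682617)Traceback (most recent call last):
  File "<stdin>", line 10, in <module>
ValueError: maximum supported dimension for an ndarray is currently 64, found 480
```

Run:
```python
from h import *
C,im,dep=load('w5');P=cloud(C,dep);hsv=cv2.cvtColor(im,cv2.COLOR_RGB2HSV)
near=np.hypot(P[...,0]-.481,P[...,1]+.213)<.07
g=P[near&(cv2.inRange(hsv,(50,90,30),(80,255,255))>0)]
if len(g): m=np.median(g,0);print('green',len(g),m,np.degrees(np.arctan2(m[1]+.2134,m[0]-.4813)))
u=proj(C,[.481,-.213,.09])[0].astype(int);x=max(0,min(u[0]-80,480));y=max(0,min(u[1]-60,360));print(x,y)
cv2.imwrite('pics/w5c.png',cv2.resize((255*(im[y:y+120,x:x+160,::-1]/255.)**.6).astype(np.uint8),(640,480),interpolation=cv2.INTER_CUBIC))
```

```text
green 125 [ 0.50068305 -0.1818394   0.04381563] 58.44369076135309
184 102
```

View pics/w5c.png

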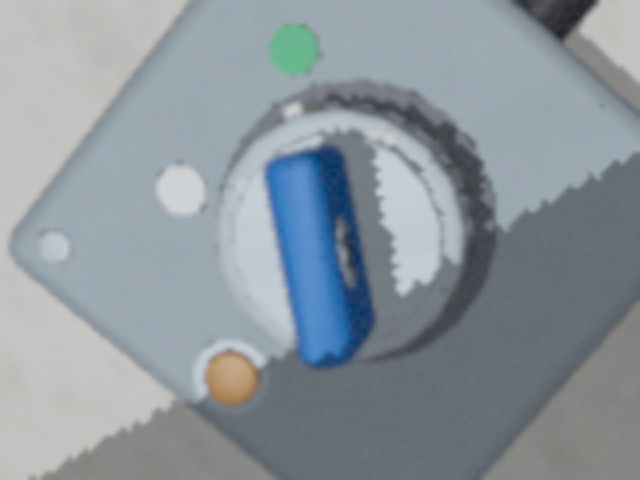

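Run:
```python
from h import *
C,im,dep=load('w5');P=cloud(C,dep)
for n,u in(('pointer',(291,110)),('green',(294,48)),('white',(181,190))):
    u=np.array([184+u[0]/4,102+u[1]/4])-.4; i=u.round().astype(int);z=np.median(P[i[1]-1:i[1]+2,i[0]-1:i[0]+2,2])
    q=onz(C,u,z)[0];print(n,z,q,np.degrees(np.arctan2(q[1]+.2134,q[0]-.4813)))
```

```text
pointer 0.07263165022181978 [ 0.4939964  -0.19193166  0.07263165] 59.39989021039171
green 0.04345790916054321 [ 0.50076381 -0.18178409  0.04345791] 58.382162651684595
white 0.04343635190384948 [ 0.46350197 -0.18108578  0.04343635] 118.84510208397164
```

The pointer dot (59.4°) lines up with the green dot (58.4°), the key is home (bow top at z 0.1177, expected 0.117), and the arm is clear. I'll hand the job in.

Run:
```python
from station import manip
print(manip.close_job())
```

```text
the job is handed in; nothing more can be done
None
```

The blue key is fully down in the grey switch's slot, turned clockwise to the stop at the green ON mark, and left standing there. The job took about 11 s of the 40 s allowed and is handed in.

- **Key seated:** the bow top is at z = 0.118 m, against 0.117 expected for a key fully home. It took 13 N to press it down.
- **Turned to ON:** turning against the stop raised the moment to 0.6 N m, far above the barrel's friction of about 0.05. After I let go, the barrel's pointer dot read 59.4° and the green dot 58.4°, which agrees within measuring error.
- **Key angle:** the bow stands about 10° past the pointer (48°), which matches the stated play in the slot.
- **Arm clear:** the gripper was open and clear of the switch when I handed in, with about zero force.
- **Other items:** the orange key was still in the stand when I lifted the blue one, and the arm did not go back there. I commanded no contact with the purple look-alikes, but I took no final picture of either.

No check failed. One script stopped on a coding slip, and I re-ran the rest of it on the same picture.

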